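Line up the microscope objectives by height

TASK

Stand the four microscope objectives on the storage rail in order of height, each upright in the middle of its own black pad: the shortest on the pad next to the green end block, then taller and taller, the tallest next to the dark grey block. Do not tip any of them over, and leave the small amber bottle where it is.

Things in the scene. Friction and masses are not known exactly. Their poses are not given: they have to be found in the camera images.
- red_lens: loose microscope objective, 36 mm tall, standing upright on its black cap (cap 8 mm high); bright steel barrel, red band and cone near its top. Straight round barrel 30 mm in diameter from the bottom up to 27 mm, then a cone narrowing to 12 mm at the top; 90 to 180 g. Origin: centre of its underside, z up along the barrel
- yellow_lens: loose microscope objective, 46 mm tall, standing upright on its black cap (cap 8 mm high); bright steel barrel, yellow band and cone near its top. Straight round barrel 30 mm in diameter from the bottom up to 37 mm, then a cone narrowing to 12 mm at the top; 90 to 180 g. Origin: centre of its underside, z up along the barrel
- blue_lens: loose microscope objective, 56 mm tall, standing upright on its black cap (cap 8 mm high); white barrel, blue band and cone near its top. Straight round barrel 30 mm in diameter from the bottom up to 47 mm, then a cone narrowing to 12 mm at the top; 90 to 180 g. Origin: centre of its underside, z up along the barrel
- white_lens: loose microscope objective, 66 mm tall, standing upright on its black cap (cap 8 mm high); white barrel, white band and cone near its top. Straight round barrel 30 mm in diameter from the bottom up to 57 mm, then a cone narrowing to 12 mm at the top; 90 to 180 g. Origin: centre of its underside, z up along the barrel
- pad_a: one of four alike round black rubber pads, 44 mm in diameter and 3 mm thick, fixed on the aluminium rail. Origin: centre of its underside, 12 mm above the bench (its top is 15 mm above the bench). The four stand in one straight row, 70 mm apart; the letter says nothing about the place in the row. y runs along the rail, x across it
- pad_b: one of four alike round black rubber pads, 44 mm in diameter and 3 mm thick, fixed on the aluminium rail. Origin: centre of its underside, 12 mm above the bench (its top is 15 mm above the bench). The four stand in one straight row, 70 mm apart; the letter says nothing about the place in the row. y runs along the rail, x across it
- pad_c: one of four alike round black rubber pads, 44 mm in diameter and 3 mm thick, fixed on the aluminium rail. Origin: centre of its underside, 12 mm above the bench (its top is 15 mm above the bench). The four stand in one straight row, 70 mm apart; the letter says nothing about the place in the row. y runs along the rail, x across it
- pad_d: one of four alike round black rubber pads, 44 mm in diameter and 3 mm thick, fixed on the aluminium rail. Origin: centre of its underside, 12 mm above the bench (its top is 15 mm above the bench). The four stand in one straight row, 70 mm apart; the letter says nothing about the place in the row. y runs along the rail, x across it
- green_end: green end block, 60 x 30 x 20 mm (across rail, along rail, high), fixed at one end of the rail, either end; a like dark grey block is at the other. Its top is 32 mm above the bench. It marks the end where the shortest goes: its centre is 60 mm from the centre of the nearest pad. Origin: centre of its underside; y runs along the rail, x across it. The rail is an aluminium bar 370 mm long, 70 mm wide, 12 mm high, fixed to the bench
- oil_bottle: bystander: small amber bottle with black cap, 40 mm in diameter, 75 mm tall, standing beyond the right end of the rail; loose, origin centre of its underside. (A grey computer mouse, about 0.42 m to the left of the middle, and a blue slide box, as far to the right, also lie about, each 32 mm high and clear of the work)

How it is judged (in metres and radians):
At the end, for the whole second after the job is handed in: All four objectives stand upright (within 0.1 rad) and at rest on the pads, each within 10 mm of its pad's centre, in order of height from the shortest (red band) beside the green end block through yellow and blue to the tallest (white band) beside the dark grey block ((horizontal distance between red_lens and pad_a below 0.01 m or horizontal distance between red_lens and pad_b below 0.01 m or horizontal distance between red_lens and pad_c below 0.01 m or horizontal distance between red_lens and pad_d below 0.01 m) and horizontal distance between red_lens and green_end between 0.04 and 0.08 m and height (world z) of red_lens between 0.012 and 0.018 m and angle between each of red_lens, yellow_lens, blue_lens, white_lens's own z axis and vertical below 0.1 rad and linear speed of each of red_lens, yellow_lens, blue_lens, white_lens below 0.02 m/s and angular speed of each of red_lens, yellow_lens, blue_lens, white_lens below 0.2 rad/s and (horizontal distance between yellow_lens and pad_a below 0.01 m or horizontal distance between yellow_lens and pad_b below 0.01 m or horizontal distance between yellow_lens and pad_c below 0.01 m or horizontal distance between yellow_lens and pad_d below 0.01 m) and horizontal distance between yellow_lens and green_end between 0.11 and 0.15 m and height (world z) of yellow_lens between 0.012 and 0.018 m and (horizontal distance between blue_lens and pad_a below 0.01 m or horizontal distance between blue_lens and pad_b below 0.01 m or horizontal distance between blue_lens and pad_c below 0.01 m or horizontal distance between blue_lens and pad_d below 0.01 m) and horizontal distance between blue_lens and green_end between 0.18 and 0.22 m and height (world z) of blue_lens between 0.012 and 0.018 m and (horizontal distance between white_lens and pad_a below 0.01 m or horizontal distance between white_lens and pad_b below 0.01 m or horizontal distance between white_lens and pad_c below 0.01 m or horizontal distance between white_lens and pad_d below 0.01 m) and horizontal distance between white_lens and green_end between 0.25 and 0.29 m and height (world z) of white_lens between 0.012 and 0.018 m); the robot touches nothing.
It fails at once if an objective is tipped over (more than 40 degrees) (angle between any of red_lens, yellow_lens, blue_lens, white_lens's own z axis and vertical above 0.7 rad).
It fails at once if the amber bottle is pushed out of its place (more than 25 mm) (distance of oil_bottle from where it was at the start of the episode above 0.025 m).
It also fails if it takes over 106 s, if anything falls off the work surface, if the arm or the gripper's body presses on something with over 40 N, if the wrist force passes 120 N, or if a joint passes its speed limit or range.

ROBOT

A 6-joint arm with a two-finger parallel gripper is mounted at the origin on the work surface. World frame = base frame: x ahead of the robot, y to its left, z up, the work surface at z = 0. Lengths are in m, angles in degrees, forces in N, time in s.
With the tool pointing down it reaches from about 0.3 to 0.825 m from the base axis. Payload 5.4 kg.
Tool frame: the origin (TCP) lies on the centre line of the jaws, within the pads' length; the fingertips stand 17 mm ahead of it and the grasp point (between the pads) lies 2 mm behind it; z points along the fingers, y is the line along which they close (so a half turn about z gives the same grasp; the last joint's range is limited). The gripper opens to 92 mm and grips with 3 to 60 N. Pads are 20 mm wide; open, the fingers measure 128 mm over their backs; the gripper's body (75 mm by 189 mm) begins 69 mm behind the grasp point.
Start: joints at [-82.282, 9.076, 91.501, -0, 79.423, -12.038], TCP at [0.194, -0.541, 0.232] pointing down, gripper open.
Joint ranges: [-166.64, 166.64], [-54.1, 131.32], [10.49, 154.53], [-73.88, 253.88], [9.74, 151.15], [-171.62, 171.62]. Speed limits (degrees/s): [147.25, 147.25, 180, 180, 180, 180].

INTERFACE

Orientations are given as a 3x3 rotation matrix whose columns are the frame's x, y, z axes.
In Python, from bench import env, eyes gives the robot as it stands. The module is installed in compiled form; this text tells all that it offers.
- The arm moves only by the tool step_arm, never from a script. Its argument "increments" is a list of rows, each a list of 7 numbers: the opening, from 0 (shut) to 1 (fully open), then the shift along the world's x, y, z as a fraction of full scale, then the turn, a rotation vector about the world's x, y, z as a fraction of full scale. In form: [[hand, tx, ty, tz, wx, wy, wz], ...]. A call has 1 to 5 rows; each row shifts and turns the commanded pose from where the row before left it; what a row does not reach is not made up. Full scale, the value 1, is 0.1 m for a shift and pi rad for a turn. A row lasts 1/8 s, in which the tool goes at most 62.5 mm and 10.7 degrees, less where a joint would pass 70% of its speed; a pose out of reach is approached as far as the arm can. A call with a number of a shift or a turn outside -1 to 1 is refused whole. A call with a gripper value outside its range is refused whole. The fingers move at their own pace and stop on an object; the grip force is fixed at half the most. Time passes only in rows, so rows that do not move let the fingers close. It gives the time, the measured TCP pose, the force, the opening and the grip force at its end, in the units of the state.
- env.get_state(): the state, without advancing time (a new reading comes with each control period).
- eyes.capture(name): name is "scene" or "top" or "wrist"; returns (picture, depth): 420x560x3 uint8, blue, green, red; 420x560 float32, m along the optical axis (not along the pixel's ray), 0 where there is no reading.
- eyes.calibration(name): a dict with "fx", "fy", "cx", "cy" (pixels), "D" ([k1, k2, p1, p2, k3] as OpenCV has them; the pictures are not rectified), "world_to_cam" (4x4, takes a point from world to camera coordinates). Camera axes: x right, y down, z forward; pixel columns grow to the right and rows downward; lengths in m; the calibration is good to about 2 mm. A picture is of the moment at which its call begins: read the wrist's pose just before it. calibration takes no time and is no camera call; for the wrist camera it gives the pose at the moment of the call.
- env.hand_in(): hands the job in; it is judged then, once.
The state is a dict: "time_s": time; "joint_positions": joint angles; "qvel": joint speeds; "effort": joint torques, N m; "position": TCP position; "ee_rot": TCP orientation; "contact_force": force on the tool from outside, world axes, zero at the start; "torque": the same for the moment, N m; "finger_gap": finger opening in m; "gripper_force": force on a finger pad.
Only numpy, scipy, OpenCV 4.12 (cv2) and the standard library are available. Lean on these libraries where they do the work, as an engineer would, in place of code of your own. Each camera call takes 0.05 s, during which the arm holds its last target. There are 200 camera calls.

## Working session

There is one attempt and no reset: what is moved stays moved. The work goes in short steps, Python scripts to look and compute and a tool call to move; the robot and the scene stay as the last step left them, time stands still between calls to the robot, and variables do not carry over. Pictures are saved under pics/ and viewed, at most 14 in all, crops included, and the job is handed in when it is done.

Besides the shell and the picture viewer there is one more tool, called as name([rows], argument=value, ...), one row to a line, values as JSON. step_arm: Moves the arm, as the interface text tells. Shift numbers are shares of 0.1 m and turn numbers shares of pi rad, none past 1 either way. Its arguments: {"type":"object","properties":{"increments":{"type":"array","items":{"type":"array","items":{"type":"number","minimum":-1,"maximum":1}}}},"required":["increments"]}

```bash
mkdir -p pics
cat > h.py <<'E'
import numpy as np, cv2
from bench import env, eyes
def K(c): return np.array([[c['fx'],0,c['cx']],[0,c['fy'],c['cy']],[0,0,1.]])
def ray(c,uv):
    p=cv2.undistortPoints(np.array(uv,float).reshape(-1,1,2),K(c),np.array(c['D'],float)).reshape(-1,2)
    T=np.array(c['world_to_cam']);R=T[:3,:3];o=-R.T@T[:3,3]
    return o,np.c_[p,np.ones(len(p))]@R
def plane(c,uv,z):
    o,d=ray(c,uv); return o+d*((z-o[2])/d[:,2])[:,None]
def cloud(c,dep):
    v,u=np.mgrid[:420,:560]; o,d=ray(c,np.c_[u.ravel(),v.ravel()])
    return (o+d*dep.reshape(-1,1)).reshape(420,560,3)
E
python3 - <<'E'
from h import *
for n in("top","scene"):
    p,d=eyes.capture(n);cv2.imwrite(f"pics/{n}0.png",p);np.save(n+"d.npy",d)
    c=eyes.calibration(n);print(n,c['fx'],np.round(np.linalg.inv(c['world_to_cam'])[:3,3],3),(d>0).mean())
s=env.get_state();print(s['time_s'],s['position'],s['ee_rot'],s['finger_gap'])
E
```

```text
top 471.40565689581894 [ 0.333 -0.081  1.046] 0.9957440476190477
scene 417.36373227045596 [0.964 0.256 0.695] 0.9960204081632653
0.1 [ 0.19425864 -0.54063281  0.23073264] [[ 9.41145125e-01  3.38002651e-01 -2.48218484e-04]
 [ 3.38002592e-01 -9.41143757e-01  1.63595726e-03]
 [ 3.19348616e-04 -1.62357170e-03 -9.99998631e-01]] 0.09195395684934127
```

View pics/top0.png

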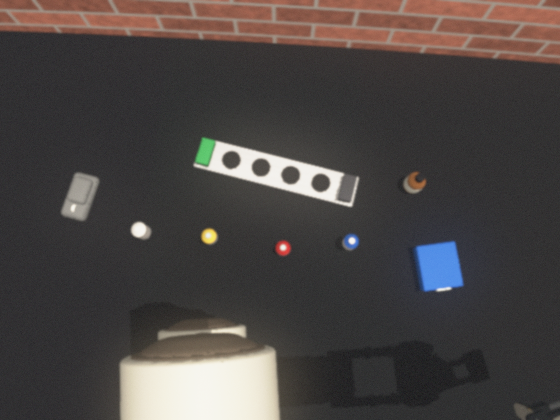

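View pics/scene0.png

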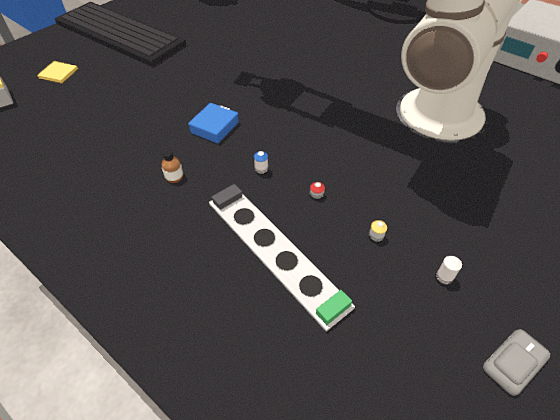

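The top view shows the green block at (205,152), the dark block at (347,188), and pads at about (231,159), (261,167), (291,175) and (321,183). The lenses are white (140,231), yellow (209,236), red (283,248) and blue (350,241), and the bottle is at (414,182). The scene view agrees, with everything standing upright.

```bash
cat > m.py <<'E'
from h import *
for n,seeds in(("top",dict(white=(140,231),yellow=(209,236),red=(283,248),blue=(350,241),bottle=(414,182))),("scene",dict(white=(450,270),yellow=(378,231),red=(317,190),blue=(261,162)))):
    c=eyes.calibration(n);P=cloud(c,np.load(n+"d.npy"));im=cv2.imread(f"pics/{n}0.png")
    H=dict(white=.066,yellow=.046,red=.036,blue=.056,bottle=.075)
    print(n,"bench z",np.median(P[300:310,250:330,2]) if n=="scene" else np.median(P[260:280,200:300,2]))
    for k,(u,v) in seeds.items():
        q=P[v-22:v+23,u-22:u+23].reshape(-1,3);q=q[(q[:,2]>.012)&(np.hypot(*(q-np.median(q[q[:,2]>.012],0))[:,:2].T)<.03)]
        t=q[q[:,2]>H[k]-.004]
        print(k,"zmax",q[:,2].max().round(4),"tip",np.round(t.mean(0) if len(t) else 0,4),len(t),"mid",np.round((q.min(0)+q.max(0))/2,4),"ext",np.round(np.ptp(q,axis=0),4))
    hsv=cv2.cvtColor(im,cv2.COLOR_BGR2HSV)
    g=cv2.inRange(hsv,(45,100,50),(80,255,255))>0;g&=np.abs(P[...,2]-.032)<.005
    q=P[g];print("green",q.mean(0).round(4),np.round(cv2.minAreaRect(q[:,:2].astype(np.float32)*1000)[:],3) if 0 else cv2.minAreaRect(q[:,:2].astype(np.float32)*1000))
    rail=cv2.inRange(hsv,(0,0,150),(180,60,255))>0
    dark=(hsv[...,2]<60).astype(np.uint8)
    for cn in cv2.findContours(dark,cv2.RETR_LIST,cv2.CHAIN_APPROX_NONE)[0]:
        A=cv2.contourArea(cn)
        if 120<A<700 and len(cn)>5:
            (x,y),ax,an=cv2.fitEllipse(cn);w=plane(c,[(x,y)],.015)[0]
            if .3<w[0]<.8 and abs(w[1]+.1)<.35: print("pad?",round(x),round(y),A,np.round(ax,1),w.round(4))
E
python3 m.py
```

```text
top bench z 0.0004769664786440364
white zmax 0.0705 tip [0.4586 0.2326 0.065 ] 81 mid [0.4585 0.2333 0.0413] ext [0.0297 0.0304 0.0584]
yellow zmax 0.0499 tip [0.4574 0.085  0.0454] 74 mid [0.4581 0.086  0.0316] ext [0.03   0.0305 0.0367]
red zmax 0.0401 tip [ 0.4444 -0.0754  0.0354] 80 mid [ 0.4444 -0.0758  0.0263] ext [0.0298 0.0289 0.0276]
blue zmax 0.0596 tip [ 0.4657 -0.2193  0.0551] 90 mid [ 0.4663 -0.2191  0.0359] ext [0.0303 0.0289 0.0473]
bottle zmax 0.0804 tip [ 0.6099 -0.3595  0.0754] 63 mid [ 0.6091 -0.358   0.0464] ext [0.0383 0.037  0.0681]
green [0.6497 0.1141 0.0327] ((650.2171020507812, 114.42341613769531), (30.902908325195312, 60.614036560058594), 78.70647430419922)
pad? 406 268 365.0 [12.6 38.6] [ 0.4195 -0.3471  0.015 ]
pad? 283 247 291.0 [18.8 19.8] [ 0.4465 -0.0767  0.015 ]
pad? 351 241 334.0 [19.8 21.9] [ 0.4705 -0.2239  0.015 ]
pad? 209 236 322.0 [19.8 21. ] [0.4612 0.0877 0.015 ]
pad? 141 230 404.0 [20.3 25.7] [0.463  0.2413 0.015 ]
pad? 414 183 435.5 [23.7 24.4] [ 0.612  -0.3622  0.015 ]
scene bench z 0.0005529795822269978
white zmax 0.068 tip [0.4606 0.2331 0.0649] 80 mid [0.459  0.2323 0.04  ] ext [0.0312 0.0313 0.056 ]
yellow zmax 0.0474 tip [0.4599 0.0862 0.0445] 59 mid [0.4587 0.0851 0.0297] ext [0.0307 0.0303 0.0354]
red zmax 0.0378 tip [ 0.4459 -0.0745  0.0346] 43 mid [ 0.4456 -0.0751  0.025 ] ext [0.0284 0.0306 0.0255]
blue zmax 0.0578 tip [ 0.4672 -0.2179  0.0543] 38 mid [ 0.4691 -0.2199  0.035 ] ext [0.027  0.0311 0.0456]
green [0.6511 0.1145 0.0315] ((650.0220947265625, 114.19490051269531), (29.487869262695312, 59.63636779785156), 78.6443099975586)
pad? 449 269 569.0 [22.1 33.6] [0.4439 0.2319 0.015 ]
pad? 377 230 360.0 [19.6 23.8] [0.4511 0.0814 0.015 ]
pad? 317 189 263.0 [17.7 19.3] [ 0.441  -0.0796  0.015 ]
pad? 172 169 489.5 [22.9 28.3] [ 0.6056 -0.3688  0.015 ]
pad? 260 161 347.0 [18.1 25.7] [ 0.455  -0.2325  0.015 ]
```

Run:
```python
from h import *
for n in("top","scene"):
    c=eyes.calibration(n);im=cv2.imread(f"pics/{n}0.png");v=im.max(2)
    d=(v<110).astype(np.uint8)
    for cn in cv2.findContours(d,cv2.RETR_LIST,cv2.CHAIN_APPROX_NONE)[0]:
        A=cv2.contourArea(cn)
        if 150<A<1200 and len(cn)>5:
            (x,y),ax,an=cv2.fitEllipse(cn);w=plane(c,[(x,y)],.015)[0]
            if .57<w[0]<.68 and -.22<w[1]<.12: print(n,round(x),round(y),A,np.round(ax,1),w.round(4))
```

```text
top 320 182 189.0 [15.3 15.8] [ 0.5987 -0.1511  0.015 ]
top 290 175 188.5 [15.3 15.8] [ 0.6122 -0.0823  0.015 ]
top 261 167 180.5 [14.9 15.6] [ 0.6259 -0.0138  0.015 ]
top 231 159 185.0 [15.2 15.7] [0.639  0.0552 0.015 ]
scene 310 285 334.5 [19.5 22. ] [0.639 0.055 0.015]
scene 286 260 289.5 [17.9 20.7] [ 0.6257 -0.0139  0.015 ]
scene 264 237 256.0 [16.3 20.1] [ 0.6122 -0.0825  0.015 ]
scene 244 216 218.0 [14.6 19.3] [ 0.5993 -0.1508  0.015 ]
```

step_arm([
  [1, 0.27, 0.32, 0, 0, 0, 0.033],
  [1, 0.27, 0.32, 0, 0, 0, 0.033],
  [1, 0.27, 0.32, 0, 0, 0, 0.033],
  [1, 0.27, 0.32, 0, 0, 0, 0.033],
  [1, 0.27, 0.32, 0, 0, 0, 0.033],
])

```text
time_s: 0.72
position: [0.3299, -0.3798, 0.2312]
ee_rot: [[0.648, 0.762, -0.0], [0.762, -0.648, 0.001], [0.0, -0.001, -1.0]]
contact_force: [-0.1, -0.2, 0.1]
finger_gap: 0.0921
gripper_force: 0.0
```

Pads agree between the two views to within 1 mm, so I'm continuing to a point above the blue lens.

step_arm([
  [1, 0.273, 0.322, -0.2, 0, 0, 0.0325],
  [1, 0.273, 0.322, -0.2, 0, 0, 0.0325],
  [1, 0.273, 0.322, -0.2, 0, 0, 0.0325],
  [1, 0.273, 0.322, -0.2, 0, 0, 0.0325],
  [1, 0.273, 0.322, -0.2, 0, 0, 0.0325],
])

```text
time_s: 1.35
position: [0.4664, -0.2188, 0.1307]
ee_rot: [[0.193, 0.981, -0.0], [0.981, -0.193, 0.0], [0.0, -0.0, -1.0]]
contact_force: [0.6, -0.7, 0.6]
finger_gap: 0.0921
gripper_force: 0.0
```

```bash
cat > w.py <<'E'
from h import *
import sys
s=env.get_state();c=eyes.calibration("wrist");p,d=eyes.capture("wrist")
cv2.imwrite(f"pics/{sys.argv[1]}.png",p);P=cloud(c,d);t=s['position'];h=float(sys.argv[2])
m=(d>0)&(np.abs(P[...,2]-h)<.0025)&(np.hypot(P[...,0]-t[0],P[...,1]-t[1])<.05)
q=P[m];print(t,s['ee_rot'][:2,:2],len(q))
if len(q): print("tip",q.mean(0).round(4),"mid",((q.min(0)+q.max(0))/2).round(4),np.ptp(q,axis=0).round(4))
E
python3 w.py wb .056
```

```text
[ 0.46637618 -0.21881741  0.13069948] [[ 0.19255729  0.98128568]
 [ 0.98128573 -0.19255724]] 413
tip [ 0.4664 -0.2192  0.0562] mid [ 0.4667 -0.2203  0.056 ] [0.0214 0.0217 0.0049]
```

View pics/wb.png

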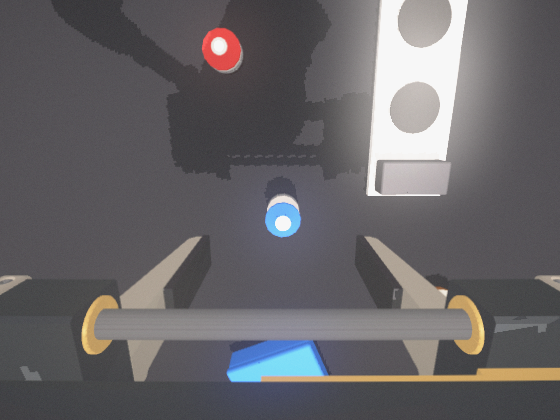

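The wrist view shows the blue lens at (283,220), centred between the fingers, with its measured tip within 1 mm of the TCP. Next I descend and close.

step_arm([
  [1, 0, 0, -0.4, 0, 0, 0],
  [1, 0, 0, -0.4, 0, 0, 0],
  [1, 0, 0, -0.24, 0, 0, 0],
  [0.2, 0, 0, 0, 0, 0, 0],
  [0.2, 0, 0, 0, 0, 0, 0],
])

```text
time_s: 2.02
position: [0.4664, -0.2207, 0.0286]
ee_rot: [[0.196, 0.981, 0.001], [0.981, -0.196, -0.001], [-0.001, 0.001, -1.0]]
contact_force: [-0.4, -0.2, 0.5]
finger_gap: 0.0736
gripper_force: 0.0
```

step_arm([
  [0.2, 0, 0, 0, 0, 0, 0],
  [0.2, 0, 0, 0, 0, 0, 0],
  [0.2, 0, 0, 0, 0, 0, 0],
  [0.2, 0, 0, 0, 0, 0, 0],
])

```text
time_s: 2.52
position: [0.4659, -0.2202, 0.0278]
ee_rot: [[0.196, 0.981, 0.0], [0.981, -0.196, -0.0], [-0.0, 0.0, -1.0]]
contact_force: [0.4, 0.1, -0.2]
finger_gap: 0.0338
gripper_force: 0.0
```

step_arm([
  [0.1, 0, 0, 0, 0, 0, 0],
  [0.1, 0, 0, 0, 0, 0, 0],
  [0.1, 0, 0, 0, 0, 0, 0],
])

```text
time_s: 2.9
position: [0.4659, -0.2202, 0.0277]
ee_rot: [[0.196, 0.981, 0.0], [0.981, -0.196, -0.0], [-0.0, 0.0, -1.0]]
contact_force: [0.5, -0.4, 1.1]
finger_gap: 0.0293
gripper_force: 30.0
```

Blue is gripped with the gap at 29.3 mm and 30 N. Now I lift it and carry it to its pad.

step_arm([
  [0.1, 0, 0, 0.3, 0, 0, 0],
  [0.1, 0, 0, 0.5, 0, 0, 0],
  [0.1, 0.3, 0.3, 0.2, 0, 0, 0],
  [0.1, 0.3, 0.3, 0, 0, 0, 0],
  [0.1, 0.3, 0.3, 0, 0, 0, 0],
])

```text
time_s: 3.52
position: [0.5566, -0.1292, 0.1277]
ee_rot: [[0.196, 0.981, 0.0], [0.981, -0.196, -0.0], [-0.0, 0.0, -1.0]]
contact_force: [-0.1, -0.6, -1.8]
finger_gap: 0.0295
gripper_force: 30.0
```

step_arm([
  [0.1, 0.3, 0.3, 0, 0, 0, 0],
  [0.1, 0.26, 0.17, 0, 0, 0, 0],
  [0.1, 0, 0, 0, 0, 0, 0],
  [0.1, 0, 0, 0, 0, 0, 0],
])

```text
time_s: 4.03
position: [0.6111, -0.0834, 0.127]
ee_rot: [[0.196, 0.981, -0.001], [0.981, -0.196, 0.0], [-0.0, -0.001, -1.0]]
contact_force: [-0.5, 0.2, -0.6]
finger_gap: 0.0293
gripper_force: 30.0
```

step_arm([
  [0.1, 0.01, 0, -0.35, 0, 0, 0],
  [0.1, 0, 0, -0.3, 0, 0, 0],
  [0.1, 0, 0, -0.12, 0, 0, 0],
  [0.1, 0, 0, -0.05, 0, 0, 0],
  [0.1, 0, 0, 0, 0, 0, 0],
])

```text
time_s: 4.65
position: [0.6133, -0.0836, 0.0464]
ee_rot: [[0.196, 0.981, 0.001], [0.981, -0.196, -0.0], [-0.0, 0.001, -1.0]]
contact_force: [-0.7, -0.4, -1.0]
finger_gap: 0.029
gripper_force: 30.0
```

step_arm([
  [0.1, 0, 0, -0.02, 0, 0, 0],
  [0.1, 0, 0, -0.01, 0, 0, 0],
  [0.1, 0, 0, 0, 0, 0, 0],
  [0.1, 0, 0, 0, 0, 0, 0],
])

```text
time_s: 5.15
position: [0.6129, -0.0831, 0.0427]
ee_rot: [[0.196, 0.981, 0.0], [0.981, -0.196, -0.0], [-0.0, 0.0, -1.0]]
contact_force: [0.4, 0.1, -1.0]
finger_gap: 0.03
gripper_force: 30.0
```

step_arm([
  [0.1, 0, 0, -0.01, 0, 0, 0],
  [0.1, 0, 0, 0, 0, 0, 0],
  [0.8, 0, 0, 0, 0, 0, 0],
  [0.8, 0, 0, 0, 0, 0, 0],
  [0.8, 0, 0, 0, 0, 0, 0],
])

```text
time_s: 5.78
position: [0.6128, -0.0831, 0.0414]
ee_rot: [[0.196, 0.981, -0.0], [0.981, -0.196, 0.0], [0.0, -0.0, -1.0]]
contact_force: [0.6, 0.1, -0.5]
finger_gap: 0.0575
gripper_force: 0.0
```

step_arm([
  [0.8, 0, 0, 0, 0, 0, 0],
  [0.8, 0, 0, 0.2, 0, 0, 0],
  [0.8, 0, 0, 0.4, 0, 0, 0],
  [1, 0, 0, 0.4, 0, 0, 0],
])

```text
time_s: 6.28
position: [0.613, -0.0832, 0.1442]
ee_rot: [[0.196, 0.981, 0.001], [0.981, -0.196, -0.0], [-0.0, 0.001, -1.0]]
contact_force: [0.0, 0.5, -0.7]
finger_gap: 0.0811
gripper_force: 0.0
```

```bash
python3 w.py wb2 .071
```

```text
[ 0.6130488  -0.08321373  0.14416331] [[ 0.19586163  0.98063093]
 [ 0.98063154 -0.19586139]] 424
tip [ 0.6134 -0.0822  0.0711] mid [ 0.6134 -0.0826  0.071 ] [0.0224 0.0221 0.005 ]
```

step_arm([
  [1, -0.35, 0.02, 0, 0, 0, 0],
  [1, -0.45, 0.02, 0, 0, 0, 0],
  [1, -0.45, 0.02, -0.1, 0, 0, 0],
  [1, -0.43, 0.02, -0.2, 0, 0, 0],
  [1, 0, 0, -0.1, 0, 0, 0],
])

```text
time_s: 6.95
position: [0.4418, -0.0741, 0.1006]
ee_rot: [[0.197, 0.98, -0.003], [0.98, -0.197, 0.001], [0.001, -0.003, -1.0]]
contact_force: [0.0, 0.3, 0.8]
finger_gap: 0.0919
gripper_force: 0.0
```

```bash
python3 w.py wr .036
```

```text
[ 0.44176501 -0.07414109  0.10057617] [[ 0.19653962  0.98049253]
 [ 0.9804957  -0.19653733]] 445
tip [ 0.4446 -0.0749  0.0362] mid [ 0.4446 -0.0757  0.036 ] [0.0208 0.0208 0.0049]
```

step_arm([
  [1, 0, 0, -0.35, 0, 0, 0],
  [1, 0, 0, -0.3, 0, 0, 0],
  [1, 0, 0, -0.14, 0, 0, 0],
  [1, 0, 0, 0, 0, 0, 0],
  [1, 0, 0, 0, 0, 0, 0],
])

```text
time_s: 7.62
position: [0.4463, -0.0757, 0.0239]
ee_rot: [[0.196, 0.981, 0.002], [0.981, -0.196, -0.001], [-0.001, 0.003, -1.0]]
contact_force: [0.3, -0.5, 0.1]
finger_gap: 0.0919
gripper_force: 0.0
```

step_arm([
  [0.1, 0, 0, -0.03, 0, 0, 0],
  [0.1, 0, 0, 0, 0, 0, 0],
  [0.1, 0, 0, 0, 0, 0, 0],
  [0.1, 0, 0, 0, 0, 0, 0],
  [0.1, 0, 0, 0, 0, 0, 0],
])

```text
time_s: 8.25
position: [0.4448, -0.0751, 0.0196]
ee_rot: [[0.196, 0.981, 0.0], [0.981, -0.196, 0.0], [0.0, 0.0, -1.0]]
contact_force: [-1.1, -0.5, 0.1]
finger_gap: 0.0442
gripper_force: 0.0
```

step_arm([
  [0.1, 0, 0, 0, 0, 0, 0],
  [0.1, 0, 0, 0, 0, 0, 0],
  [0.1, 0, 0, 0, 0, 0, 0],
  [0.1, 0, 0, 0, 0, 0, 0],
])

```text
time_s: 8.75
position: [0.4448, -0.0751, 0.0196]
ee_rot: [[0.196, 0.981, -0.0], [0.981, -0.196, 0.0], [-0.0, -0.0, -1.0]]
contact_force: [-0.5, 0.8, -0.7]
finger_gap: 0.0293
gripper_force: 30.0
```

step_arm([
  [0.1, 0, 0, 0.3, 0, 0, 0],
  [0.1, 0, 0, 0.5, 0, 0, 0],
  [0.1, 0.38, 0.26, 0.2, 0, 0, 0],
  [0.1, 0.4, 0.27, 0, 0, 0, 0],
  [0.1, 0.4, 0.27, 0, 0, 0, 0],
])

```text
time_s: 9.38
position: [0.5641, 0.0057, 0.1199]
ee_rot: [[0.196, 0.981, 0.001], [0.981, -0.196, -0.0], [-0.0, 0.001, -1.0]]
contact_force: [-0.3, -0.1, -1.1]
finger_gap: 0.0293
gripper_force: 30.0
```

step_arm([
  [0.1, 0.4, 0.27, 0, 0, 0, 0],
  [0.1, 0.36, 0.23, 0, 0, 0, 0],
  [0.1, 0, 0, -0.2, 0, 0, 0],
  [0.1, 0, 0, -0.3, 0, 0, 0],
  [0.1, 0, 0, -0.2, 0, 0, 0],
])

```text
time_s: 10.0
position: [0.6366, 0.0546, 0.0467]
ee_rot: [[0.196, 0.981, -0.004], [0.981, -0.196, 0.0], [-0.001, -0.004, -1.0]]
contact_force: [-1.0, 1.1, -2.1]
finger_gap: 0.0294
gripper_force: 30.0
```

step_arm([
  [0.1, 0, 0, -0.07, 0, 0, 0],
  [0.1, 0, 0, 0, 0, 0, 0],
  [0.1, 0, 0, 0, 0, 0, 0],
])

```text
time_s: 10.38
position: [0.6398, 0.0546, 0.044]
ee_rot: [[0.196, 0.981, 0.002], [0.981, -0.196, -0.0], [0.0, 0.002, -1.0]]
contact_force: [0.6, 0.3, -0.6]
finger_gap: 0.0291
gripper_force: 30.0
```

step_arm([
  [0.1, 0, 0, -0.05, 0, 0, 0],
  [0.1, 0, 0, -0.03, 0, 0, 0],
  [0.1, 0, 0, 0, 0, 0, 0],
  [0.1, 0, 0, 0, 0, 0, 0],
  [0.1, 0, 0, 0, 0, 0, 0],
])

```text
time_s: 11.0
position: [0.6389, 0.0549, 0.0346]
ee_rot: [[0.196, 0.981, 0.0], [0.981, -0.196, -0.0], [0.0, 0.0, -1.0]]
contact_force: [0.9, -0.4, -0.2]
finger_gap: 0.0292
gripper_force: 30.0
```

step_arm([
  [0.8, 0, 0, 0, 0, 0, 0],
  [0.8, 0, 0, 0, 0, 0, 0],
  [0.8, 0, 0, 0, 0, 0, 0],
  [0.8, 0, 0, 0, 0, 0, 0],
  [0.8, 0, 0, 0.2, 0, 0, 0],
])

```text
time_s: 11.62
position: [0.6372, 0.055, 0.0535]
ee_rot: [[0.196, 0.981, -0.004], [0.981, -0.196, 0.0], [-0.0, -0.004, -1.0]]
contact_force: [0.0, -0.6, -1.1]
finger_gap: 0.0731
gripper_force: 0.0
```

step_arm([
  [1, 0, 0, 0.4, 0, 0, 0],
  [1, 0, 0, 0.4, 0, 0, 0],
  [1, 0, 0, 0, 0, 0, 0],
])

```text
time_s: 12.0
position: [0.6422, 0.0546, 0.1409]
ee_rot: [[0.196, 0.981, 0.01], [0.981, -0.196, -0.001], [0.001, 0.01, -1.0]]
contact_force: [0.6, -0.4, -0.9]
finger_gap: 0.0916
gripper_force: 0.0
```

```bash
python3 w.py wr2 .051
```

```text
[0.64223161 0.05458927 0.14089597] [[ 0.19575078  0.98060073]
 [ 0.98065317 -0.19575071]] 375
tip [0.6389 0.0547 0.0511] mid [0.6392 0.0546 0.051 ] [0.0221 0.0216 0.005 ]
```

step_arm([
  [1, -0.4, 0.07, 0, 0, 0, 0],
  [1, -0.5, 0.08, 0, 0, 0, 0],
  [1, -0.5, 0.08, -0.1, 0, 0, 0],
  [1, -0.4, 0.08, -0.1, 0, 0, 0],
  [1, 0, 0, -0.1, 0, 0, 0],
])

```text
time_s: 12.68
position: [0.4551, 0.0866, 0.1026]
ee_rot: [[0.195, 0.981, -0.004], [0.981, -0.195, 0.0], [-0.0, -0.004, -1.0]]
contact_force: [0.9, -0.1, 0.4]
finger_gap: 0.092
gripper_force: 0.0
```

```bash
python3 w.py wy .046
```

```text
[0.45511216 0.08658349 0.10257201] [[ 0.19489107  0.98081503]
 [ 0.98082477 -0.19489134]] 479
tip [0.458  0.0865 0.0461] mid [0.4582 0.0856 0.046 ] [0.0205 0.0199 0.0049]
```

step_arm([
  [1, 0, 0, -0.35, 0, 0, 0],
  [1, 0, 0, -0.3, 0, 0, 0],
  [1, 0, 0, -0.13, 0, 0, 0],
  [0.1, 0, 0, 0, 0, 0, 0],
  [0.1, 0, 0, 0, 0, 0, 0],
])

```text
time_s: 13.35
position: [0.4602, 0.0857, 0.0277]
ee_rot: [[0.196, 0.981, 0.002], [0.981, -0.196, -0.0], [0.0, 0.002, -1.0]]
contact_force: [0.0, -0.6, -0.4]
finger_gap: 0.0743
gripper_force: 0.0
```

step_arm([
  [0.1, 0, 0, 0, 0, 0, 0],
  [0.1, 0, 0, 0, 0, 0, 0],
  [0.1, 0, 0, 0, 0, 0, 0],
  [0.1, 0, 0, 0, 0, 0, 0],
  [0.1, 0, 0, 0, 0, 0, 0],
])

```text
time_s: 13.98
position: [0.4588, 0.0859, 0.0267]
ee_rot: [[0.196, 0.981, -0.0], [0.981, -0.196, 0.0], [0.0, -0.0, -1.0]]
contact_force: [-0.4, 0.8, 0.8]
finger_gap: 0.0292
gripper_force: 30.0
```

step_arm([
  [0.1, 0, 0, 0, 0, 0, 0],
  [0.1, 0, 0, 0, 0, 0, 0],
])

```text
time_s: 14.22
position: [0.4588, 0.0859, 0.0266]
ee_rot: [[0.196, 0.981, -0.0], [0.981, -0.196, 0.0], [0.0, -0.0, -1.0]]
contact_force: [-0.6, 0.4, 1.4]
finger_gap: 0.0292
gripper_force: 30.0
```

step_arm([
  [0.1, 0, 0, 0.3, 0, 0, 0],
  [0.1, 0, 0, 0.5, 0, 0, 0],
  [0.1, 0.33, -0.2, 0.3, 0, 0, 0],
  [0.1, 0.34, -0.2, 0, 0, 0, 0],
  [0.1, 0.34, -0.2, 0, 0, 0, 0],
])

```text
time_s: 14.85
position: [0.5609, 0.0252, 0.1368]
ee_rot: [[0.196, 0.981, 0.001], [0.981, -0.196, -0.0], [0.0, 0.001, -1.0]]
contact_force: [-0.6, 1.0, -1.3]
finger_gap: 0.0298
gripper_force: 30.0
```

step_arm([
  [0.1, 0.34, -0.2, 0, 0, 0, 0],
  [0.1, 0.32, -0.2, 0, 0, 0, 0],
  [0.1, 0, 0, 0, 0, 0, 0],
  [0.1, 0, 0, 0, 0, 0, 0],
])

```text
time_s: 15.35
position: [0.6249, -0.0137, 0.1358]
ee_rot: [[0.196, 0.981, -0.002], [0.981, -0.196, 0.001], [0.0, -0.002, -1.0]]
contact_force: [0.2, -0.0, -0.7]
finger_gap: 0.0296
gripper_force: 30.0
```

step_arm([
  [0.1, 0, 0, -0.3, 0, 0, 0],
  [0.1, 0, 0, -0.3, 0, 0, 0],
  [0.1, 0, 0, -0.3, 0, 0, 0],
  [0.1, 0, 0, 0, 0, 0, 0],
  [0.1, 0, 0, 0, 0, 0, 0],
])

```text
time_s: 15.98
position: [0.626, -0.0138, 0.0478]
ee_rot: [[0.195, 0.981, 0.001], [0.981, -0.195, -0.0], [0.0, 0.001, -1.0]]
contact_force: [1.4, -0.2, -1.6]
finger_gap: 0.0293
gripper_force: 30.0
```

step_arm([
  [0.1, 0, 0, -0.03, 0, 0, 0],
  [0.1, 0, 0, -0.02, 0, 0, 0],
  [0.1, 0, 0, 0, 0, 0, 0],
  [0.1, 0, 0, 0, 0, 0, 0],
])

```text
time_s: 16.48
position: [0.6259, -0.0142, 0.0417]
ee_rot: [[0.196, 0.981, 0.0], [0.981, -0.196, -0.0], [-0.0, 0.0, -1.0]]
contact_force: [0.3, -0.0, -1.2]
finger_gap: 0.0294
gripper_force: 30.0
```

step_arm([
  [0.8, 0, 0, 0, 0, 0, 0],
  [0.8, 0, 0, 0, 0, 0, 0],
  [0.8, 0, 0, 0, 0, 0, 0],
  [0.8, 0, 0, 0, 0, 0, 0],
  [0.8, 0, 0, 0.2, 0, 0, 0],
])

```text
time_s: 17.1
position: [0.6243, -0.0138, 0.0606]
ee_rot: [[0.196, 0.981, -0.004], [0.981, -0.196, 0.001], [0.0, -0.004, -1.0]]
contact_force: [0.5, -0.6, 0.2]
finger_gap: 0.0735
gripper_force: 0.0
```

step_arm([
  [1, 0, 0, 0.4, 0, 0, 0],
  [1, 0, 0, 0.4, 0, 0, 0],
  [1, 0, 0, 0, 0, 0, 0],
])

```text
time_s: 17.48
position: [0.6291, -0.0148, 0.1478]
ee_rot: [[0.196, 0.981, 0.01], [0.981, -0.196, -0.002], [-0.0, 0.01, -1.0]]
contact_force: [-0.2, -0.2, 0.3]
finger_gap: 0.0921
gripper_force: 0.0
```

```bash
python3 w.py wy2 .061
```

```text
[ 0.62910935 -0.01476778  0.14775757] [[ 0.19572917  0.98060818]
 [ 0.98065798 -0.19571783]] 384
tip [ 0.6262 -0.014   0.0611] mid [ 0.6262 -0.0144  0.061 ] [0.0207 0.0208 0.0049]
```

step_arm([
  [1, -0.27, 0.4, 0, 0, 0, 0],
  [1, -0.28, 0.41, 0, 0, 0, 0],
  [1, -0.28, 0.42, 0, 0, 0, 0],
  [1, -0.28, 0.42, 0, 0, 0, 0],
  [1, -0.28, 0.41, 0, 0, 0, 0],
])

```text
time_s: 18.15
position: [0.4849, 0.1929, 0.1406]
ee_rot: [[0.196, 0.981, -0.002], [0.981, -0.196, -0.0], [-0.001, -0.002, -1.0]]
contact_force: [0.5, 0.5, -0.1]
finger_gap: 0.0916
gripper_force: 0.0
```

step_arm([
  [1, -0.28, 0.405, 0, 0, 0, 0],
  [1, 0, 0, 0, 0, 0, 0],
  [1, 0, 0, 0, 0, 0, 0],
])

```text
time_s: 18.52
position: [0.4586, 0.2319, 0.141]
ee_rot: [[0.196, 0.981, -0.001], [0.981, -0.196, -0.001], [-0.001, -0.001, -1.0]]
contact_force: [0.2, -0.4, 0.1]
finger_gap: 0.0916
gripper_force: 0.0
```

```bash
python3 w.py ww .066
```

```text
[0.4586372  0.23192935 0.14104438] [[ 0.19556697  0.98068993]
 [ 0.98069003 -0.19556757]] 427
tip [0.4589 0.2345 0.0661] mid [0.4585 0.2335 0.066 ] [0.0218 0.0212 0.005 ]
```

step_arm([
  [1, 0, 0.02, -0.4, 0, 0, 0],
  [1, 0, 0, -0.4, 0, 0, 0],
  [1, 0, 0, -0.25, 0, 0, 0],
  [1, 0, 0, -0.08, 0, 0, 0],
  [0.1, 0, 0, 0, 0, 0, 0],
])

```text
time_s: 19.2
position: [0.4593, 0.2337, 0.0287]
ee_rot: [[0.197, 0.98, -0.0], [0.98, -0.197, -0.0], [-0.0, -0.0, -1.0]]
contact_force: [0.3, 1.0, 0.0]
finger_gap: 0.0839
gripper_force: 0.0
```

step_arm([
  [0.1, 0, 0, 0, 0, 0, 0],
  [0.1, 0, 0, 0, 0, 0, 0],
  [0.1, 0, 0, 0, 0, 0, 0],
  [0.1, 0, 0, 0, 0, 0, 0],
  [0.1, 0, 0, 0, 0, 0, 0],
])

```text
time_s: 19.82
position: [0.4588, 0.2344, 0.0287]
ee_rot: [[0.196, 0.981, 0.0], [0.981, -0.196, 0.0], [0.0, 0.0, -1.0]]
contact_force: [-0.6, -0.7, -0.3]
finger_gap: 0.034
gripper_force: 0.0
```

step_arm([
  [0.1, 0, 0, 0, 0, 0, 0],
  [0.1, 0, 0, 0, 0, 0, 0],
  [0.1, 0, 0, 0, 0, 0, 0],
])

```text
time_s: 20.2
position: [0.4588, 0.2344, 0.0286]
ee_rot: [[0.196, 0.981, -0.0], [0.981, -0.196, 0.0], [-0.0, -0.0, -1.0]]
contact_force: [-0.2, 0.6, 0.6]
finger_gap: 0.0297
gripper_force: 30.0
```

step_arm([
  [0.1, 0, 0, 0.3, 0, 0, 0],
  [0.1, 0, 0, 0.5, 0, 0, 0],
  [0.1, 0, 0, 0.4, 0, 0, 0],
  [0.1, 0.15, -0.4, 0, 0, 0, 0],
  [0.1, 0.15, -0.4, 0, 0, 0, 0],
])

```text
time_s: 20.82
position: [0.4892, 0.1537, 0.149]
ee_rot: [[0.194, 0.981, 0.001], [0.981, -0.194, 0.0], [0.0, 0.001, -1.0]]
contact_force: [1.4, 1.5, -1.8]
finger_gap: 0.0298
gripper_force: 30.0
```

step_arm([
  [0.1, 0.15, -0.4, 0, 0, 0, 0],
  [0.1, 0.15, -0.45, 0, 0, 0, 0],
  [0.1, 0.16, -0.45, 0, 0, 0, 0],
  [0.1, 0.16, -0.45, 0, 0, 0, 0],
  [0.1, 0.16, -0.45, 0, 0, 0, 0],
])

```text
time_s: 21.45
position: [0.5669, -0.0671, 0.1481]
ee_rot: [[0.196, 0.981, -0.001], [0.981, -0.196, 0.0], [0.0, -0.001, -1.0]]
contact_force: [0.7, -0.1, -1.2]
finger_gap: 0.0294
gripper_force: 30.0
```

step_arm([
  [0.1, 0.16, -0.45, 0, 0, 0, 0],
  [0.1, 0.16, -0.4, 0, 0, 0, 0],
  [0.1, 0, 0, 0, 0, 0, 0],
  [0.1, 0, 0, 0, 0, 0, 0],
])

```text
time_s: 21.95
position: [0.5982, -0.15, 0.1479]
ee_rot: [[0.196, 0.981, -0.001], [0.981, -0.196, 0.001], [0.001, -0.002, -1.0]]
contact_force: [-0.9, 0.4, -2.3]
finger_gap: 0.0292
gripper_force: 30.0
```

step_arm([
  [0.1, 0, -0.01, -0.35, 0, 0, 0],
  [0.1, 0, 0, -0.35, 0, 0, 0],
  [0.1, 0, 0, -0.25, 0, 0, 0],
  [0.1, 0, 0, -0.05, 0, 0, 0],
  [0.1, 0, 0, 0, 0, 0, 0],
])

```text
time_s: 22.58
position: [0.599, -0.1509, 0.0491]
ee_rot: [[0.195, 0.981, 0.0], [0.981, -0.195, -0.0], [0.0, 0.0, -1.0]]
contact_force: [-0.1, 0.7, -1.1]
finger_gap: 0.0297
gripper_force: 30.0
```

step_arm([
  [0.1, 0, 0, 0, 0, 0, 0],
  [0.1, 0, 0, 0, 0, 0, 0],
])

```text
time_s: 22.82
position: [0.5996, -0.1519, 0.0499]
ee_rot: [[0.196, 0.981, 0.002], [0.981, -0.196, -0.001], [-0.001, 0.002, -1.0]]
contact_force: [0.0, -0.5, -1.4]
finger_gap: 0.0291
gripper_force: 30.0
```

step_arm([
  [0.1, 0, 0, -0.03, 0, 0, 0],
  [0.1, 0, 0, -0.02, 0, 0, 0],
  [0.1, 0, 0, 0, 0, 0, 0],
  [0.1, 0, 0, 0, 0, 0, 0],
  [0.1, 0, 0, 0, 0, 0, 0],
])

```text
time_s: 23.45
position: [0.5988, -0.1517, 0.0436]
ee_rot: [[0.196, 0.981, -0.0], [0.981, -0.196, -0.0], [-0.0, -0.0, -1.0]]
contact_force: [-1.0, 0.3, 0.5]
finger_gap: 0.0296
gripper_force: 30.0
```

step_arm([
  [0.8, 0, 0, 0, 0, 0, 0],
  [0.8, 0, 0, 0, 0, 0, 0],
  [0.8, 0, 0, 0, 0, 0, 0],
  [0.8, 0, 0, 0, 0, 0, 0],
  [0.8, 0, 0, 0.2, 0, 0, 0],
])

```text
time_s: 24.08
position: [0.5974, -0.151, 0.0626]
ee_rot: [[0.196, 0.981, -0.004], [0.981, -0.196, 0.002], [0.001, -0.004, -1.0]]
contact_force: [-0.8, -0.4, -0.5]
finger_gap: 0.0732
gripper_force: 0.0
```

step_arm([
  [1, 0, 0, 0.4, 0, 0, 0],
  [1, 0, 0, 0.4, 0, 0, 0],
  [1, -0.3, 0, 0.2, 0, 0, 0],
  [1, -0.5, 0, 0, 0, 0, 0],
  [1, -0.5, 0, 0, 0, 0, 0],
])

```text
time_s: 24.7
position: [0.4682, -0.1519, 0.1655]
ee_rot: [[0.195, 0.981, 0.002], [0.981, -0.195, -0.002], [-0.001, 0.003, -1.0]]
contact_force: [-0.3, -0.4, 0.3]
finger_gap: 0.0919
gripper_force: 0.0
```

step_arm([
  [1, -0.5, 0, 0, 0, 0, 0],
  [1, -0.2, 0, 0, 0, 0, 0],
  [1, 0, 0, 0, 0, 0, 0],
  [1, 0, 0, 0, 0, 0, 0],
])

```text
time_s: 25.2
position: [0.3999, -0.1521, 0.1647]
ee_rot: [[0.196, 0.981, 0.002], [0.981, -0.196, -0.001], [-0.001, 0.002, -1.0]]
contact_force: [0.3, 0.6, 0.2]
finger_gap: 0.092
gripper_force: 0.0
```

Run:
```python
from h import *
for n in("top","scene"):
    p,d=eyes.capture(n);cv2.imwrite(f"pics/{n}1.png",p);P=cloud(eyes.calibration(n),d)
    for k,x,y,h in(("red",.639,.055,.051),("yellow",.6258,-.0138,.061),("blue",.6122,-.0824,.071),("white",.599,-.151,.081)):
        q=P[(d>0)&(np.hypot(P[...,0]-x,P[...,1]-y)<.03)&(P[...,2]>.02)&(P[...,2]<.1)];t=q[q[:,2]>h-.004]
        print(n,k,len(q),np.round((q.min(0)+q.max(0))/2-[x,y,0],4)[:2],"tip",np.round(t.mean(0)-[x,y,0],4) if len(t) else 0)
```

```text
top red 177 [-0.0031 -0.0013] tip [-0.0002 -0.0004  0.0502]
top yellow 196 [-0.0016 -0.001 ] tip [-0.0008 -0.001   0.0603]
top blue 218 [ 0.0004 -0.0001] tip [ 0.0001 -0.0003  0.07  ]
top white 233 [-0.0002  0.0012] tip [-0.0014 -0.0004  0.0806]
scene red 286 [-0.0001 -0.0012] tip [ 0.0012 -0.0001  0.0494]
scene yellow 314 [ 0.0006 -0.0008] tip [ 0.0016 -0.      0.0596]
scene blue 341 [ 0.0021 -0.0002] tip [0.0026 0.0011 0.0695]
scene white 371 [ 0.0005 -0.0002] tip [0.0015 0.0006 0.0794]
```

View pics/scene1.png

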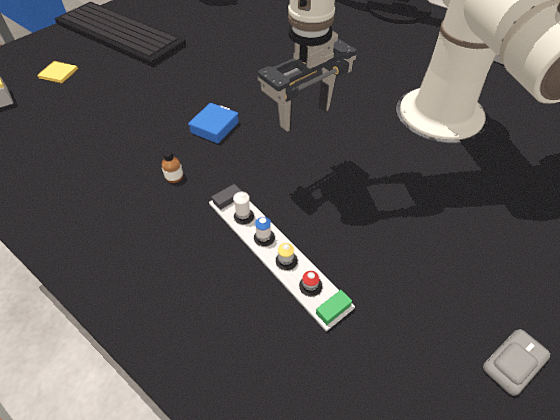

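The scene view shows all four lenses upright on their pads: red (311,281) next to the green block, yellow (286,253), blue (263,230), and white (242,206) next to the grey block. The bottle hasn't moved (172,169) and the arm is clear.

```bash
python3 -c "
from bench import env
print(env.hand_in())"
```

```text
the job is handed in; nothing more can be done
None
```

The job is handed in: all four objectives stand upright in height order, red beside the green block to white beside the grey block, each within about 3 mm of its pad's centre by the last camera check, with the bottle unmoved; no verdict was shown.

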